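Tip the forward-leaning painting panels back on the drying rack

ROBOT

A 6-joint arm with a two-finger parallel gripper is mounted at the origin on a cart in front of the work surface, level with it; the furniture and walls round the work are solid. World frame = base frame: x ahead of the robot, y to its left, z up, the work surface at z = 0. Lengths are in mm, angles in rad, forces in N, time in s.
With the tool pointing down it reaches from about 350 to 875 mm from the base axis. Payload 4.2 kg.
Tool frame: the origin (TCP) lies at the centre of the arm's flange, where the gripper is bolted on; the fingertips stand 182 mm ahead of it and the grasp point (between the pads) lies manip.grasp_offset ahead of it (manip.grasp_offset is the distance from the TCP to the grasp point, in mm); z points along the fingers, y is the line along which they close (so a half turn about z gives the same grasp; the last joint's range is limited). The gripper opens to 87 mm and grips with 3 to 60 N. Pads are 19 mm wide; open, the fingers measure 117 mm over their backs; the gripper's body (75 mm by 190 mm) begins 51 mm behind the grasp point.
Start: joints at [-0.868, 0.385, 0.008, 0, -1.194, -0.259], TCP at [268.371, -564.426, 404.75] pointing down, gripper open.
Joint ranges: [-3.14, 3.14], [-1.21, 2.06], [-1.07, 1.41], [-3.16, 2.05], [-2.99, -0.16], [-3.1, 3.1]. Speed limits (rad/s): [2.79, 2.79, 3.14, 3.14, 3.14, 3.14].

INTERFACE

Orientations are given as a unit quaternion [w, x, y, z].
In Python, from plant import manip, vision gives the robot as it stands. The module is installed in compiled form; this text tells all that it offers.
- The arm moves only by the tool arm_command, never from a script. Its argument "rows" is a list of rows, each an object of numbers: "x", "y", "z": the shift along the tool's x, y, z in mm; "twist": the turn about the tool's z in degrees. A call has 1 to 10 rows; each row is the pose to reach, as a shift and turn from the pose commanded when the call began, along the tool's axes at that moment; what a row does not reach only later rows make up. A row lasts 1/8 s, in which the tool goes at most 62.5 mm and 10.7 degrees, less where a joint would pass 70% of its speed; a pose out of reach is approached as far as the arm can. A call with a gripper value outside its range is refused whole. "grip" is the finger opening in mm, from 0 to 87, set as the call begins (left out, the last holds). The fingers move at their own pace and stop on an object; "grip_force" is the grip in N (left out, the last holds). Time passes only in rows, so rows that repeat a pose let the fingers close. It gives the time, the measured TCP pose, the force, the opening and the grip force at its end, in the units of the state.
- manip.observe(): the state, without advancing time (a new reading comes with each control period).
- vision.read_camera(name): name is "scene" or "top"; returns the picture (384x512x3 uint8, blue, green, red); there is no depth.
- vision.camera_params(name): a dict with "fx", "fy", "cx", "cy" (pixels), "D" ([k1, k2, p1, p2, k3] as OpenCV has them; the pictures are not rectified), "position" and "attitude" of the camera in the world. Camera axes: x right, y up, looking along -z (the intrinsics and any distortion apply to the point x, -y, -z); pixel columns grow to the right and rows downward; lengths in mm; the calibration is good to about 2 mm. A picture is of the moment at which its call begins. camera_params takes no time and is no camera call.
- manip.job_done(): hands the job in; it is judged then, once.
The state is a dict: "time_s": time; "joint_pos": joint angles; "qd": joint speeds; "joint_efforts": joint torques, N m; "eef_pos": TCP position; "tool_rot": TCP orientation; "ft_force": force on the tool from outside, world axes, zero at the start; "torque": the same for the moment, N m; "gripper_width": opening from 0.0 (shut) to 1.0 (fully open); "gripper_force": force on a finger pad.
Only numpy, scipy, OpenCV 4.12 (cv2) and the standard library are available. Lean on these libraries where they do the work, as an engineer would, in place of code of your own. Each camera call takes 0.05 s, during which the arm holds its last target. There are 200 camera calls.

TASK

Two of the three small painting panels on the drying rack have been left leaning forward, to the left as you face the table, with their white faces on the front rail. With the fingertips, push each of those two by its upper part until it tips back past upright and rests leaning on the rear rail on the right, its foot still in its own place in the groove, as the third panel already does. Do not lift any panel out of the groove, leave the third panel as it is, and do not disturb the bottle, the metal cup and the paint tube beside the rack.

Things in the scene. Friction and masses are not known exactly. Their poses are not given: they have to be found in the camera images.
- rack: low wooden drying rack fixed to the table, base board 90 deep x 284 long x 18 mm thick, with a groove for the panels' feet and a round rail in front of it and behind it. Origin: centre of its underside; x points from its front to its rear, y along its length, z up. The rack stands roughly end-on to the robot: its front, where the paint tube lies, looks to the robot's left (+y), its rear to the right.
- rack_groove (a point): centre of the groove's floor, 18 mm above the table. The groove runs along the rack's y, 20 mm wide, 12 mm deep, split by small blocks into three bays about 80 mm long centred at y = -90, 0 and +90 mm. A panel turns freely about its foot in the groove; once past upright it falls by itself onto the rear rail.
- rack_front_rail (a point): top of the front rail at its middle, 83 mm above the table, 29 mm in front of the groove's centre; a fixed rod of 10 mm diameter along the rack's y, 284 mm long, on posts up to 85 mm high
- rack_rear_rail (a point): top of the rear rail at its middle, 83 mm above the table, 29 mm behind the groove's centre; same rod and posts as the front
- panel_a: thin plywood painting panel, 9 thick x 70 wide x 160 mm tall, 100 g, white front face and bare wood edges and back; at the start it leans 18 degrees forward, towards the paint tube side, on the front rail. Its bay varies. Origin: centre of its bottom edge (in the groove, 19 mm above the table). z up along the panel, x from front face to back.
- panel_b: thin plywood painting panel, 9 thick x 70 wide x 160 mm tall, 100 g, white front face and bare wood edges and back; at the start it leans 18 degrees forward, towards the paint tube side, on the front rail. Its bay varies. Origin: centre of its bottom edge (in the groove, 19 mm above the table). z up along the panel, x from front face to back.
- panel_c: thin plywood painting panel, 9 thick x 70 wide x 160 mm tall, 100 g, white front face and bare wood edges and back; at the start it already leans 18 degrees back on the rear rail, as it should, and is to be left alone. Its bay varies. Origin: centre of its bottom edge (in the groove, 19 mm above the table). z up along the panel, x from front face to back.
- panel_a_top (a point): middle of the top edge of panel_a, 160 mm up the panel from its bottom edge; 172 mm above the table when the panel leans either way, 178 mm when upright; 49 mm in front of the bottom edge's middle when leaning forward, 49 mm behind it when leaning back (along the rack's x)
- panel_b_top (a point): middle of the top edge of panel_b, 160 mm up the panel from its bottom edge; 172 mm above the table when the panel leans either way, 178 mm when upright; 49 mm in front of the bottom edge's middle when leaning forward, 49 mm behind it when leaning back (along the rack's x)
- panel_c_top (a point): middle of the top edge of panel_c, 160 mm up the panel from its bottom edge; 172 mm above the table when the panel leans either way, 178 mm when upright; 49 mm in front of the bottom edge's middle when leaning forward, 49 mm behind it when leaning back (along the rack's x)
- glaze_bottle: small dark red bottle with a black cap, 37 mm diameter, 86 mm tall, standing loose behind (right of) the rack; origin at the centre of its underside, z up; leave alone
- dipper: small dark metal cup, 45 mm diameter, 26 mm tall, standing loose behind (right of) the rack; origin at the centre of its underside; leave alone
- paint_tube: small paint tube, 34 x 103 x 17 mm, lying loose on the table in front (left) of the rack, roughly along it; origin at the centre of its underside; leave alone

How it is judged (in metres and radians):
At the end, for the whole second after the job is handed in: All three panels lean back on the rear rail (the top edge's middle more than 35 mm behind the rack's centre line), each with its foot within 25 mm of where it started, and at rest (x of each of panel_a_top, panel_b_top, panel_c_top in the frame of rack above 0.035 m and distance of each of panel_a, panel_b, panel_c from where it was at the start of the episode below 0.025 m and linear speed of each of panel_a, panel_b, panel_c below 0.03 m/s); the robot touches nothing.
It fails at once if a panel is lifted (foot more than 15 mm above its place in the groove) (height (world z) of any of panel_a, panel_b, panel_c above 0.035 m).
It fails at once if the third panel, already leaning back, is disturbed (its top moves more than 20 mm) (distance of panel_c_top from where it was at the start of the episode above 0.02 m).
It fails at once if the bottle, the metal cup or the paint tube is disturbed (moved more than 20 mm, or the bottle tipped) (distance of any of glaze_bottle, dipper, paint_tube from where it was at the start of the episode above 0.02 m or angle between glaze_bottle's own z axis and vertical above 0.4 rad).
It also fails if it takes over 45 s, if anything falls off the work surface, if the arm or the gripper's body presses on something with over 40 N, if the wrist force passes 120 N, or if a joint passes its speed limit or range.

## Working session

There is one attempt and no reset: what is moved stays moved. The work goes in short steps, Python scripts to look and compute and a tool call to move; the robot and the scene stay as the last step left them, time stands still between calls to the robot, and variables do not carry over. Pictures are saved under pics/ and viewed, at most 10 in all, crops included, and the job is handed in when it is done.

Besides the shell and the picture viewer there is one more tool, called as name(argument=value, ...), one argument or row to a line, values as JSON. arm_command: Moves the arm, as the interface text tells. Its arguments: {"type":"object","properties":{"rows":{"type":"array","items":{"type":"object","properties":{"x":{"type":"number"},"y":{"type":"number"},"z":{"type":"number"},"twist":{"type":"number"}}}},"grip":{"type":"number"},"grip_force":{"type":"number"}},"required":["rows"]}

```bash
mkdir -p pics; python3 - <<'E'
from plant import manip, vision
import cv2
for n in("scene","top"):
    cv2.imwrite(f"pics/{n}0.png",cv2.resize(vision.read_camera(n),(800,600),interpolation=cv2.INTER_CUBIC)); print(vision.camera_params(n))
s=manip.observe();print(s["time_s"],s["eef_pos"],s["tool_rot"],manip.grasp_offset,s["gripper_width"])
E
```

```text
{'fx': 386.3668829784325, 'fy': 386.3668829784325, 'cx': 262.6760902398705, 'cy': 187.16058738669233, 'D': array([-0.00474056,  0.        ,  0.        ,  0.        ,  0.        ]), 'position': array([142.88610793, 447.9326359 , 469.88277119]), 'attitude': array([-0.24859115, -0.16802319,  0.52342418,  0.79749469])}
{'fx': 448.54133989774175, 'fy': 448.54133989774175, 'cx': 255.4523922430405, 'cy': 185.77368367738532, 'D': array([0.04398676, 0.        , 0.        , 0.        , 0.        ]), 'position': array([ 503.18225277, -218.59613752,  954.31197269]), 'attitude': array([ 0.71046938,  0.03744854, -0.01426917, -0.70258612])}
0.1 [ 268.30817858 -564.29420806  403.77352182] [-2.61127257e-04 -2.20017451e-01  9.75495467e-01  9.20250578e-04] 163.5 0.9976780203090464
```

View pics/scene0.png

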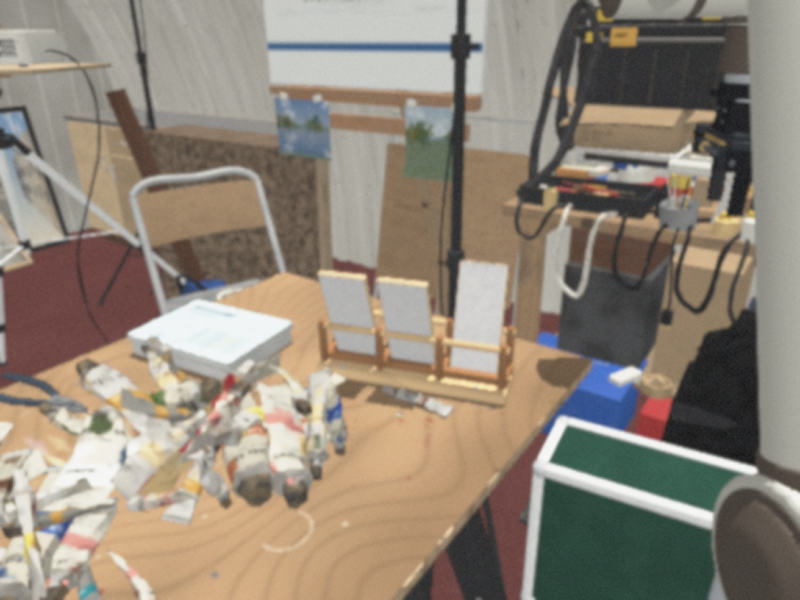

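View pics/top0.png

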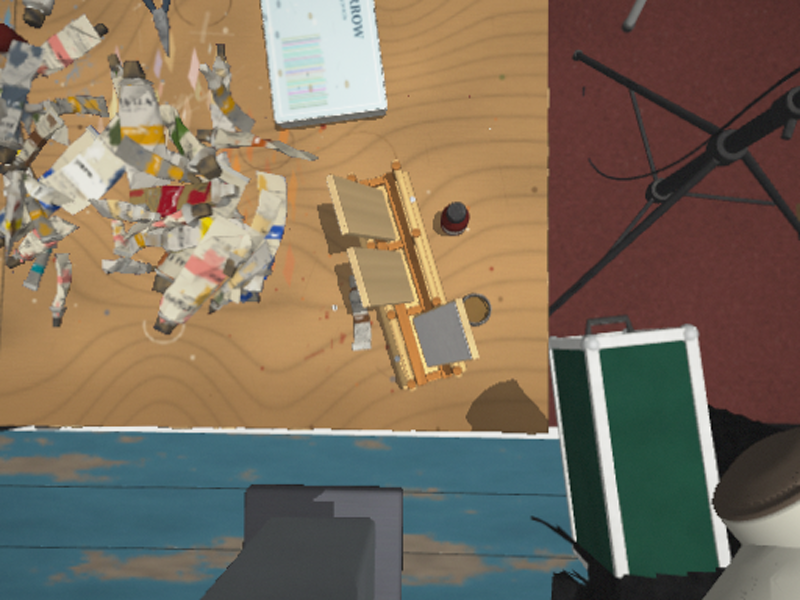

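The far and middle panels lean left. In the 800 px top view their top edges run (328,176)-(342,237) and (348,249)-(366,307). Panel C is nearest the robot with its top edge at (467,300)-(478,357). The bottle is at (455,215), the cup at (478,308) and the tube at (360,320).

```bash
cat > h.py <<'E'
import numpy as np, cv2
from scipy.spatial.transform import Rotation as R
from plant import manip, vision
def px(cam,u,v,z,s=1.5625):
    p=vision.camera_params(cam);K=np.array([[p['fx'],0,p['cx']],[0,p['fy'],p['cy']],[0,0,1]])
    q=cv2.undistortPoints(np.array([[[(u+.5)/s-.5,(v+.5)/s-.5]]]),K,np.array(p['D']))[0,0]
    a=p['attitude'];d=R.from_quat([a[1],a[2],a[3],a[0]]).apply([q[0],-q[1],-1]);c=p['position']
    return c+d*(z-c[2])/d[2]
E
python3 - <<'E'
from h import *
for n,u,v,z in [("A1",328,176,172),("A2",342,237,172),("B1",348,249,172),("B2",366,307,172),("C1",467,300,172),("C2",478,357,172),
 ("rearpostfar",397,163,85),("rearnear",460,372,85),("frontnear",408,385,85),("bottle",455,213,86),("dipper",478,309,26),("tube1",352,280,10),("tube2",362,345,10)]:
    print(n,px("top",u,v,z).round(0))
a=R.from_quat(np.roll(manip.observe()["tool_rot"],-1));print(a.as_matrix().round(3))
E
```

```text
A1 [ 690. -110.  172.]
A2 [ 620. -127.  172.]
B1 [ 607. -134.  172.]
B2 [ 542. -155.  172.]
C1 [ 551. -268.  172.]
C2 [ 488. -281.  172.]
rearpostfar [ 728. -185.   85.]
rearnear [ 467. -265.   85.]
frontnear [ 450. -202.   85.]
bottle [ 664. -258.   86.]
dipper [ 548. -292.   26.]
tube1 [ 586. -123.   10.]
tube2 [ 498. -138.   10.]
[[-0.903 -0.429 -0.001]
 [-0.429  0.903  0.002]
 [ 0.     0.002 -1.   ]]
```

arm_command(
  rows=[
    {"x":-25,"y":14,"twist":-5},
    {"x":-75,"y":41,"twist":-14},
    {"x":-130,"y":71,"twist":-23},
    {"x":-185,"y":101,"twist":-33},
    {"x":-240,"y":131,"twist":-42},
    {"x":-295,"y":161,"twist":-52},
    {"x":-350,"y":190,"twist":-61},
    {"x":-405,"y":220,"twist":-70},
    {"x":-460,"y":250,"twist":-79},
    {"x":-503,"y":274,"twist":-83},
  ],
  grip=87,
)

```text
invalid input at $.rows[0]: expected keys x, y, z, twist
```

arm_command(
  rows=[
    {"x":0},
    {"x":0},
  ],
)

```text
invalid input at $.rows[0]: expected keys x, y, z, twist
```

```bash
python3 - <<'E'
from h import *
s=manip.observe();print(s["time_s"],s["eef_pos"],R.from_quat(np.roll(s["tool_rot"],-1)).as_matrix().round(3))
cv2.imwrite("pics/t1.png",cv2.resize(vision.read_camera("top"),(800,600)))
t=np.array([631,-182])
print((t-s["eef_pos"][:2]))
E
```

```text
0.1 [ 268.30817858 -564.29420806  403.77352182] [[-0.903 -0.429 -0.001]
 [-0.429  0.903  0.002]
 [ 0.     0.002 -1.   ]]
[362.69182142 382.29420806]
```

View pics/t1.png

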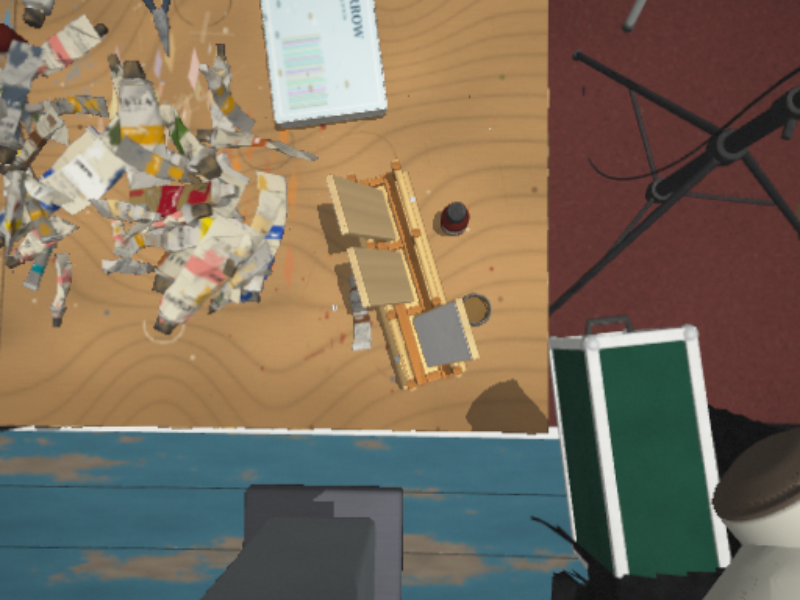

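The call was refused because every row needs all four keys. The picture is unchanged, so I'll resend with full rows.

arm_command(
  rows=[
    {"x":-25,"y":14,"z":0,"twist":-5},
    {"x":-75,"y":41,"z":0,"twist":-14},
    {"x":-130,"y":71,"z":0,"twist":-23},
    {"x":-185,"y":101,"z":0,"twist":-33},
    {"x":-240,"y":131,"z":0,"twist":-42},
    {"x":-295,"y":161,"z":0,"twist":-52},
    {"x":-350,"y":190,"z":0,"twist":-61},
    {"x":-405,"y":220,"z":0,"twist":-70},
    {"x":-460,"y":250,"z":0,"twist":-79},
    {"x":-503,"y":274,"z":0,"twist":-83},
  ],
  grip=87,
)

```text
time_s: 1.4
eef_pos: [606.1, -98.7, 404.4]
tool_rot: [0.0, 0.812, -0.583, -0.0]
ft_force: [0.9, -0.9, -0.6]
gripper_width: 1.001
gripper_force: 0.0
```

arm_command(
  rows=[
    {"x":0,"y":0,"z":0,"twist":0},
    {"x":0,"y":0,"z":0,"twist":0},
  ],
)

```text
time_s: 1.65
eef_pos: [604.8, -101.0, 404.2]
tool_rot: [0.0, 0.811, -0.585, -0.001]
ft_force: [-0.4, -0.1, 0.4]
gripper_width: 0.995
gripper_force: 0.0
```

```bash
python3 - <<'E'
from h import *
s=manip.observe();M=R.from_quat(np.roll(s["tool_rot"],-1)).as_matrix();print(s["time_s"],s["eef_pos"],M.round(3))
cv2.imwrite("pics/t2.png",cv2.resize(vision.read_camera("top"),(800,600)))
print((M.T@(np.array([631,-182,327])-s["eef_pos"])))
E
```

```text
1.65 [ 604.77380639 -101.01021794  404.23052102] [[ 0.316 -0.949 -0.001]
 [-0.949 -0.316 -0.   ]
 [-0.     0.001 -1.   ]]
[85.15608966  0.6116048  77.19959676]
```

View pics/t2.png

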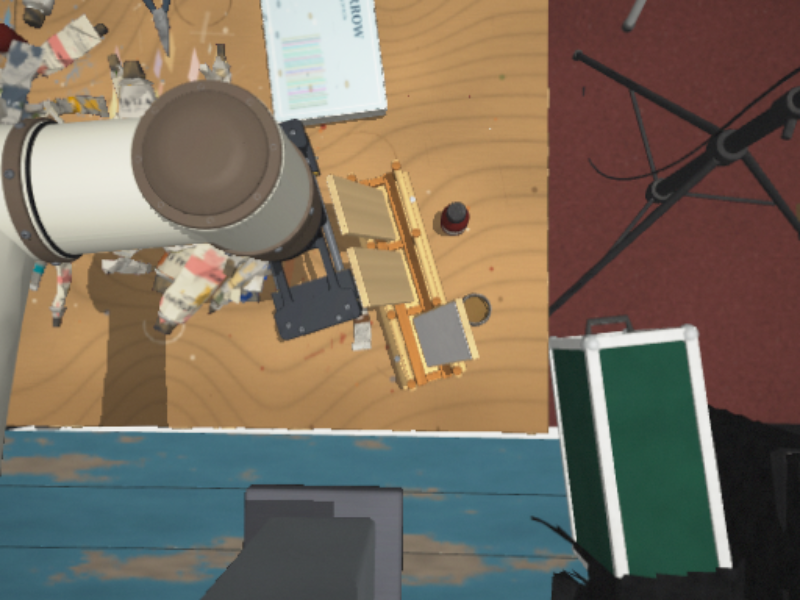

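The gripper is parallel to the rack, with about 20 mm clear to the left of both panel tops (328-366 px). Next I lower it, then push.

arm_command(
  rows=[
    {"x":-8,"y":0,"z":25,"twist":0},
    {"x":-8,"y":0,"z":60,"twist":0},
    {"x":-8,"y":0,"z":77,"twist":0},
    {"x":-4,"y":0,"z":77,"twist":0},
    {"x":4,"y":0,"z":77,"twist":0},
    {"x":12,"y":0,"z":77,"twist":0},
    {"x":20,"y":0,"z":77,"twist":0},
    {"x":26,"y":0,"z":77,"twist":0},
    {"x":32,"y":0,"z":77,"twist":0},
    {"x":38,"y":0,"z":77,"twist":0},
  ],
)

```text
time_s: 2.95
eef_pos: [617.1, -137.4, 327.7]
tool_rot: [0.0, 0.811, -0.585, -0.0]
ft_force: [-0.1, -0.1, -0.6]
gripper_width: 0.999
gripper_force: 0.1
```

arm_command(
  rows=[
    {"x":5,"y":0,"z":0,"twist":0},
    {"x":10,"y":0,"z":0,"twist":0},
    {"x":15,"y":0,"z":0,"twist":0},
    {"x":19,"y":0,"z":0,"twist":0},
    {"x":19,"y":0,"z":0,"twist":0},
  ],
)

```text
time_s: 3.58
eef_pos: [623.1, -155.4, 327.7]
tool_rot: [0.0, 0.811, -0.585, -0.0]
ft_force: [0.2, -0.5, 0.1]
gripper_width: 1.002
gripper_force: 0.0
```

```bash
python3 - <<'E'
from h import *
s=manip.observe();M=R.from_quat(np.roll(s["tool_rot"],-1)).as_matrix();print(s["time_s"],s["eef_pos"],s["ft_force"])
print((M.T@(np.array([631,-182,327])-s["eef_pos"])))
a=cv2.resize(vision.read_camera("scene")[130:290,180:360],(540,480));b=cv2.resize(vision.read_camera("top"),(0,0),fx=1,fy=1)[80:280,190:330]
cv2.imwrite("pics/t3.png",np.hstack([a,cv2.resize(b,(260,371))[:480] if 0 else cv2.copyMakeBorder(cv2.resize(b,(259,370)),0,110,0,0,0)]))
E
```

```text
3.575 [ 623.08326586 -155.36338401  327.6634515 ] [ 0.23856085 -0.49520211  0.09584654]
[27.77368477  0.89821616  0.66317476]
```

View pics/t3.png

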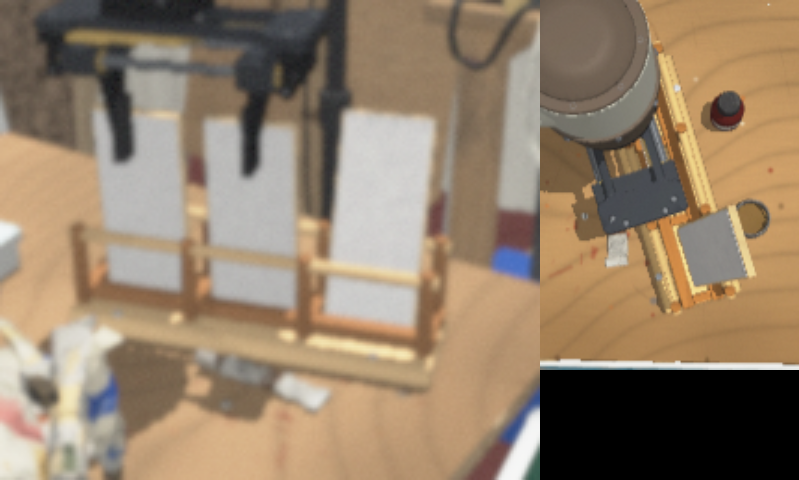

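In the scene crop each fingertip, (122,155) and (250,170), is on one panel's white face, and both panels have risen off the front rail. I'll keep pushing slowly past upright.

arm_command(
  rows=[
    {"x":4,"y":0,"z":0,"twist":0},
    {"x":8,"y":0,"z":0,"twist":0},
    {"x":12,"y":0,"z":0,"twist":0},
    {"x":16,"y":0,"z":0,"twist":0},
    {"x":20,"y":0,"z":0,"twist":0},
    {"x":24,"y":0,"z":0,"twist":0},
    {"x":28,"y":0,"z":0,"twist":0},
    {"x":32,"y":0,"z":0,"twist":0},
    {"x":36,"y":0,"z":0,"twist":0},
    {"x":36,"y":0,"z":0,"twist":0},
  ],
)

```text
time_s: 4.92
eef_pos: [634.4, -189.5, 327.7]
tool_rot: [0.0, 0.811, -0.585, -0.0]
ft_force: [-0.4, -0.0, 0.0]
gripper_width: 0.997
gripper_force: 0.0
```

arm_command(
  rows=[
    {"x":0,"y":0,"z":0,"twist":0},
    {"x":-15,"y":0,"z":0,"twist":0},
    {"x":-35,"y":0,"z":0,"twist":0},
    {"x":-65,"y":0,"z":0,"twist":0},
    {"x":-105,"y":0,"z":0,"twist":0},
    {"x":-150,"y":0,"z":-20,"twist":0},
    {"x":-200,"y":0,"z":-50,"twist":0},
    {"x":-220,"y":0,"z":-70,"twist":0},
    {"x":-220,"y":0,"z":-70,"twist":0},
  ],
)

```text
time_s: 6.05
eef_pos: [564.0, 21.7, 400.0]
tool_rot: [-0.002, 0.812, -0.583, 0.001]
ft_force: [-0.2, -0.2, -0.4]
gripper_width: 0.998
gripper_force: 0.0
```

```bash
python3 - <<'E'
from h import *
s=manip.observe();print(s["time_s"],s["eef_pos"],s["ft_force"])
a=cv2.resize(vision.read_camera("scene")[130:290,180:360],(405,360));b=cv2.resize(vision.read_camera("top")[80:280,170:340],(391,460))
cv2.imwrite("pics/t4.png",np.hstack([cv2.copyMakeBorder(a,0,100,0,0,0),b]))
E
```

```text
6.05 [563.98764588  21.74960984 399.99429832] [-0.17261189 -0.16372816 -0.39964828]
```

View pics/t4.png

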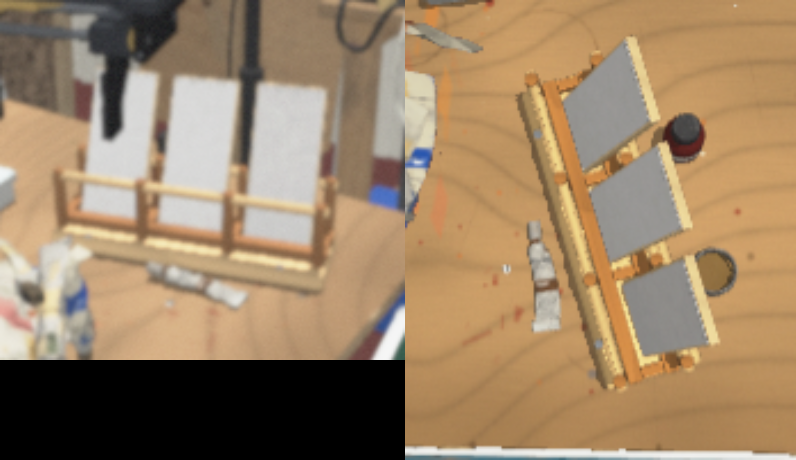

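All three panels now lean back to the right. Their top edges are at (645,80), (675,187) and (702,300) in the top crop, their feet are in the groove, and the bottle, cup and tube haven't moved. The gripper is clear, so I'm handing in.

arm_command(
  rows=[
    {"x":0,"y":0,"z":0,"twist":0},
    {"x":0,"y":0,"z":0,"twist":0},
    {"x":0,"y":0,"z":0,"twist":0},
    {"x":0,"y":0,"z":0,"twist":0},
  ],
)

```text
time_s: 6.65
eef_pos: [565.0, 19.2, 397.5]
tool_rot: [0.0, 0.811, -0.585, -0.0]
ft_force: [0.8, 0.0, 0.2]
gripper_width: 0.997
gripper_force: 0.0
```

```bash
python3 -c "
from plant import manip
print(manip.job_done())"
```

```text
the job is handed in; nothing more can be done
None
```

Both forward-leaning panels were tipped back onto the rear rail in one push, with the third panel, bottle, cup and tube looking unmoved in the final picture; I handed the job in at about 6.7 s, and no verdict was returned.

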